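Scrape out the carving board's juice groove

TASK

Take the blue-handled scraper from its rest and, holding it sloping like a pen with its tip down (20 to 50 degrees from level), run its tip slowly, about 3 cm a second, down in the carving board's groove, all the way from the closed end, round the bend, and out to the spout in the front edge, without bearing down hard. Then lay the scraper back in both cradles of its rest and let go, leaving the garlic and the other things where they stand.

Things in the scene. Friction and masses are not known exactly. Their poses are not given: they have to be found in the camera images.
- board: Pale wooden carving board, fixed, 180 (x) x 220 (y) x 30 mm; origin under its centre. L-shaped groove with dark floor in its top, 20 mm wide, 7 deep, square walls: closed end at board (50, -90) mm, straight along +y to (50, 47), 45 degree bend to (22, 75), then along -x to an open spout in the front edge at (-90, 75). Rest of the top flat.
- rest: White plastic tool rest, fixed, base 110 (x) x 70 (y) x 8 mm; origin under its centre. At x = -38 and +38 mm a cradle, 10 mm thick, 50 wide: floor 24 mm above the worktop, slot 25 mm wide there, flaring to 37 at 40 mm height. The scraper lies in both along the rest's x; between them (66 mm) fingers have room on both sides of the handle.
- scraper: Groove scraper, 182 mm long, loose, about 60 g. Blue handle 110 (x) x 16 (y) x 18 (z) mm, then in line with it a straight 5 mm steel shaft ending in a 10 mm ball. Origin: centre of the handle's underside, near the balance point; +x toward the tip; axis at z = 9 mm. Starts level in the rest's cradles (underside 24 mm above the worktop), handle centred, tip toward the rest's -x (robot's side).
- scraper_tip (a point): Centre of the scraper's 10 mm ball tip: 122 mm from the scraper's origin along its x, 9 mm up, on its axis. With the ball on the groove's floor it is 5 mm above the floor; sloped 28 degrees or more the shaft clears the groove's rims whichever way it points.
- groove_0 (a point): Point 0 of 0 to 9 along the groove's centre line, on its floor (23 mm above the worktop, 7 mm below the board's top), at board (50, -80) mm; axes as the board's. The start, by the closed end.
- groove_1 (a point): Point 1 of 0 to 9 along the groove's centre line, on its floor (23 mm above the worktop, 7 mm below the board's top), at board (50, -50) mm; axes as the board's.
- groove_2 (a point): Point 2 of 0 to 9 along the groove's centre line, on its floor (23 mm above the worktop, 7 mm below the board's top), at board (50, -20) mm; axes as the board's.
- groove_3 (a point): Point 3 of 0 to 9 along the groove's centre line, on its floor (23 mm above the worktop, 7 mm below the board's top), at board (50, 10) mm; axes as the board's.
- groove_4 (a point): Point 4 of 0 to 9 along the groove's centre line, on its floor (23 mm above the worktop, 7 mm below the board's top), at board (50, 40) mm; axes as the board's.
- groove_5 (a point): Point 5 of 0 to 9 along the groove's centre line, on its floor (23 mm above the worktop, 7 mm below the board's top), at board (36, 61) mm; axes as the board's. Middle of the bend.
- groove_6 (a point): Point 6 of 0 to 9 along the groove's centre line, on its floor (23 mm above the worktop, 7 mm below the board's top), at board (15, 75) mm; axes as the board's.
- groove_7 (a point): Point 7 of 0 to 9 along the groove's centre line, on its floor (23 mm above the worktop, 7 mm below the board's top), at board (-15, 75) mm; axes as the board's.
- groove_8 (a point): Point 8 of 0 to 9 along the groove's centre line, on its floor (23 mm above the worktop, 7 mm below the board's top), at board (-45, 75) mm; axes as the board's.
- groove_9 (a point): Point 9 of 0 to 9 along the groove's centre line, on its floor (23 mm above the worktop, 7 mm below the board's top), at board (-75, 75) mm; axes as the board's. The finish, in the spout 15 mm inside the board's front edge.
- garlic: Garlic bulb, about 60 x 57 x 58 mm, standing loose on the flat of the board; to be left alone. Origin at its underside.
- lemon: Lemon, 78 x 55 x 56 mm, loose on the worktop; to be left alone. Origin at its underside.
- salt_shaker: Salt shaker, glass with grey top, 44 x 44 x 90 mm, loose; to be left alone. Origin at its underside.
- tin_paste: Small green tin, 57 x 57 x 72 mm, loose; to be left alone. Origin at its underside.

How it is judged:
By the outcome, as a careful person would: the job done as asked, in the order asked, and still so for the second after the job is handed in, with the robot touching nothing.
It also fails if it takes over 72 s, if anything falls off the work surface, if the arm or the gripper's body presses on something with over 40 N, if the wrist force passes 120 N, or if a joint passes its speed limit or range.

ROBOT

A 6-joint arm with a two-finger parallel gripper is mounted at the origin on a cart in front of the work surface, level with it; the furniture and walls round the work are solid. World frame = base frame: x ahead of the robot, y to its left, z up, the work surface at z = 0. Lengths are in m, angles in rad, forces in N, time in s.
With the tool pointing down it reaches from about 0.375 to 0.925 m from the base axis. Payload 5.7 kg.
Tool frame: the origin (TCP) lies on the centre line of the jaws, within the pads' length; the fingertips stand 14 mm ahead of it and the grasp point (between the pads) lies 5 mm behind it (env.tip_extent is the z of the fingertips in the tool frame, in m); z points along the fingers, y is the line along which they close (so a half turn about z gives the same grasp; the last joint's range is limited). The gripper opens to 88 mm and grips with 3 to 60 N. Pads are 20 mm wide; open, the fingers measure 115 mm over their backs; the gripper's body (75 mm by 178 mm) begins 61 mm behind the grasp point.
Start: joints at [-0.115, 0.359, 1.51, -0, 1.272, -0.115], TCP at [0.6, -0, 0.237] pointing down, gripper open.
Joint ranges: [-2.97, 2.97], [-1.01, 2.36], [0.21, 2.38], [-0.96, 4.11], [0.2, 2.71], [-2.98, 2.98]. Speed limits (rad/s): [2.39, 2.39, 3.14, 3.14, 3.14, 3.14].

INTERFACE

Orientations are given as a unit quaternion [x, y, z, w].
In Python, from bench import env gives the robot as it stands. Calls block until the motion is done:
- env.move_ptp(position, orientation): joint-space move of the TCP to a pose.
- env.servo_line(position, orientation=None, rate=0.15, contact_N=None): straight line of the TCP; orientation=None keeps the orientation; rate is the mean speed in m/s. With contact_N (N) it stops when the force on the tool has changed by that much, and returns True; else False.
- env.goto_joints(angles): joint-space move.
- env.move_gripper(opening): finger opening in m; the grip force is fixed at half the most; returns when the fingers have stopped.
- env.sleep(seconds).
- env.inverse_kinematics(position, orientation): joint angles nearest the present ones, or None.
- env.observe(): the state.
- env.capture(name): name is "scene" or "side" or "wrist"; returns a dict with "image" (420x560x3 uint8, blue, green, red), "range_z" (420x560 float32, m along the optical axis (not along the pixel's ray), 0 where there is no reading), "intrinsics" (3x3 intrinsics, pixels), "R" (3x3) and "t" (3): a world point X has camera coordinates R X + t. Camera axes: x right, y down, z forward; pixel columns grow to the right and rows downward; lengths in m; the calibration is good to about 2 mm. A picture is of the moment at which its call begins.
A pose or a line that the arm cannot do raises env.PlanningError and nothing moves.
- env.close_job(): hands the job in; it is judged then, once.
The state is a dict: "clock": time; "joint_pos": joint angles; "qvel": joint speeds; "joint_torque": joint torques, N m; "position": TCP position; "orientation": TCP orientation; "force": force on the tool from outside, world axes, zero at the start; "torque": the same for the moment, N m; "finger_gap": finger opening in m; "grip_force": force on a finger pad.
Only numpy, scipy, OpenCV 4.12 (cv2) and the standard library are available. Lean on these libraries where they do the work, as an engineer would, in place of code of your own. Each camera call takes 0.05 s, during which the arm holds its last target. There are 200 camera calls.

## Working session

There is one attempt and no reset: what is moved stays moved. The work goes in short steps, each a Python script; the robot and the scene stay as the last script left them, time stands still between calls to the robot, and variables do not carry over. Pictures are saved under pics/ and viewed, at most 10 in all, crops included, and the job is handed in when it is done.

```bash
mkdir -p pics; ls
python3 - <<'E'
from bench import env
import cv2,numpy as np,pickle
d={n:env.capture(n) for n in("scene","side","wrist")}
pickle.dump(d,open("cap0.pkl","wb"))
for n in d: 
    cv2.imwrite(f"pics/{n}0.png",d[n]["image"]); print(n,d[n]["intrinsics"].tolist(),(-d[n]["R"].T@d[n]["t"]).round(3))
print(env.observe(),env.tip_extent)
E
```

```text
bench.py
pics
scene [[415.4186396075546, 0.0, 279.8863149285427], [0.0, 415.4186396075546, 212.01807358267618], [0.0, 0.0, 1.0]] [ 0.109 -0.979  0.695]
side [[458.1967886285138, 0.0, 277.08009219715933], [0.0, 458.1967886285138, 207.49677061327043], [0.0, 0.0, 1.0]] [ 0.142 -0.921  0.497]
wrist [[311.01618677218454, 0.0, 280.658003806456], [0.0, 311.01618677218454, 204.40516754901697], [0.0, 0.0, 1.0]] [0.6   0.08  0.384]
{'clock': 0.15, 'joint_pos': array([-1.15110020e-01,  3.59342215e-01,  1.51117621e+00,  3.36906534e-06,
        1.27249151e+00, -1.15131640e-01]), 'qvel': array([-0.00151827, -0.00040851, -0.00166273,  0.00178798, -0.0015998 ,
        0.00010579]), 'joint_torque': array([ 6.01716038e-04, -5.15759647e+01, -2.71007627e+01,  6.74942834e-02,
        3.05557286e-02, -7.96465724e-05]), 'position': array([5.99492477e-01, 4.61918337e-05, 2.36003995e-01]), 'orientation': array([ 7.07099311e-01,  7.07113897e-01, -4.38947176e-04, -5.56324250e-04]), 'force': array([ 0.50044004,  0.66999956, -0.33402641]), 'torque': array([-0.0187982 , -0.03197319, -0.02604   ]), 'grip_force': 0.0, 'finger_gap': 0.08752297315409167} 0.014
```

View pics/scene0.png

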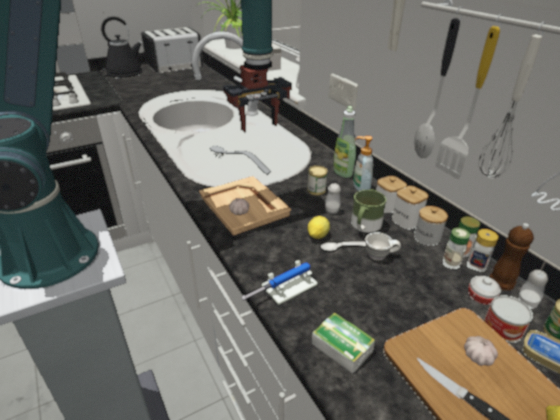

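View pics/wrist0.png

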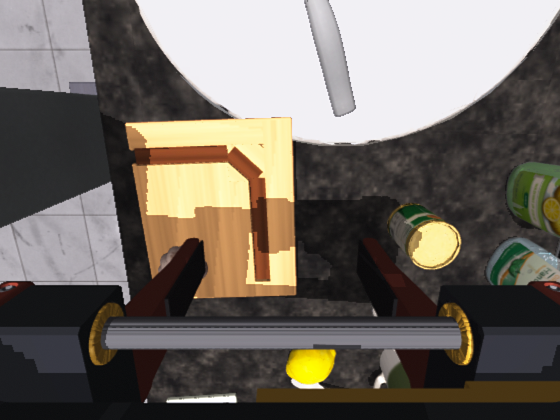

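The scene view shows the board at about (245,205) with garlic on it at (240,206), and the rest with the blue scraper at (290,283), its tip towards the robot. The wrist view shows the L groove, with the spout at (140,156), the bend at (240,160) and the closed end at (262,278). Next I'll take clear wrist views over the board and the rest.

```bash
cat > h.py <<'E'
from bench import env
import cv2,numpy as np,pickle
from scipy.spatial.transform import Rotation as Ro
def ray(d,uv,z):
    uv=np.atleast_2d(uv).astype(float); K=d["intrinsics"];R=d["R"];c=-R.T@d["t"]
    r=np.c_[(uv[:,0]-K[0,2])/K[0,0],(uv[:,1]-K[1,2])/K[1,1],np.ones(len(uv))]@R
    return c+r*((z-c[2])/r[:,2])[:,None]
def mask(d,lo,hi):
    return cv2.inRange(cv2.cvtColor(d["image"],cv2.COLOR_BGR2HSV),lo,hi)
E
python3 - <<'E'
from h import *
d=pickle.load(open("cap0.pkl","rb"))["scene"]
for n,u,z in(("rest",(290,283),.03),("tip",(247,297),.033),("lemon",(319,227),.03),("garlic",(240,206),.05),("salt",(333,197),.05),("tin",(318,180),.04)): print(n,ray(d,u,z).round(3))
q=env.observe()["orientation"]
o=[]
for p in((.52,0.03,.30),(.52,-.36,.30)):
    env.move_ptp(p,q); env.sleep(.3); o.append(env.capture("wrist"))
pickle.dump(o,open("cap1.pkl","wb"))
for i in(0,1): cv2.imwrite(f"pics/w1{i}.png",o[i]["image"])
print(env.observe()["clock"])
E
```

```text
rest [[ 0.468 -0.405  0.03 ]]
tip [[ 0.363 -0.399  0.033]]
lemon [[ 0.642 -0.262  0.03 ]]
garlic [[ 0.489 -0.097  0.05 ]]
salt [[ 0.742 -0.184  0.05 ]]
tin [[ 0.768 -0.069  0.04 ]]
2.8083
```

View pics/w10.png

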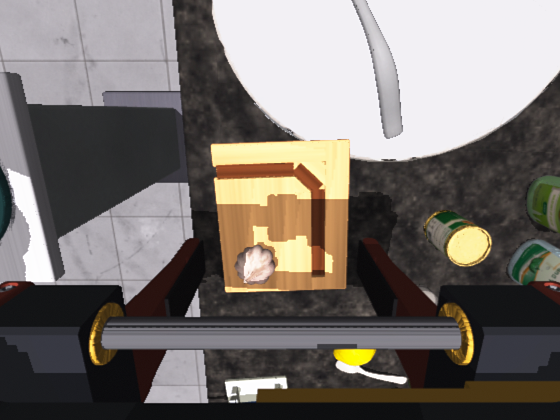

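View pics/w11.png

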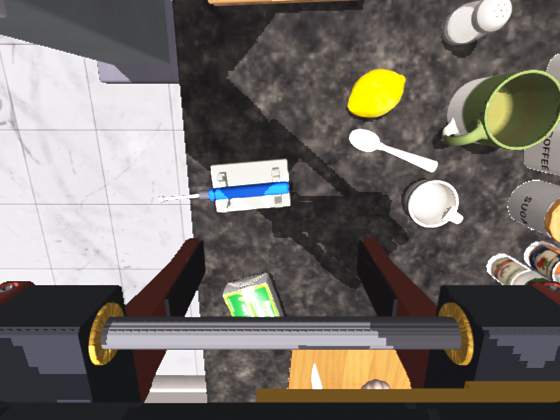

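Wrist view 1: the board spans px (213–350, 140–292), the groove is dark red, and the garlic is at (256,265). Wrist view 2: the rest is at px (210–290, 158–213), the blue handle is centred at about (250,190), and the tip ball is near (160,198). Now I'll measure them.

Run:
```python
from h import *
o=pickle.load(open("cap1.pkl","rb"))
def big(m): 
    c,_=cv2.findContours(m,cv2.RETR_EXTERNAL,cv2.CHAIN_APPROX_NONE); return max(c,key=cv2.contourArea)
def rect(P):
    r=cv2.minAreaRect((P[:,:2]*1000).astype(np.float32)); b=cv2.boxPoints(r); return np.round(r[0],1),np.round(r[1],1),round(r[2],2),b.round(1).tolist()
vv,uu=np.mgrid[:420,:560]
def cloud(d):
    K=d["intrinsics"];z=d["range_z"]; C=np.dstack([(uu-K[0,2])/K[0,0]*z,(vv-K[1,2])/K[1,1]*z,z])
    return (C-d["t"])@d["R"]
d=o[0];X=cloud(d); roi=np.zeros((420,560),bool);roi[125:300,200:365]=1
m=(roi&(X[...,2]>.015)).astype(np.uint8)*255
m=cv2.morphologyEx(m,cv2.MORPH_OPEN,np.ones((5,5)))
P=ray(d,big(m)[:,0],.03); print("board depth",rect(P)); 
print("board z med",np.median(X[160,230:330,2]))
mc=mask(d,(8,60,60),(30,255,255))&(roi*255).astype(np.uint8); mc=cv2.morphologyEx(mc,cv2.MORPH_CLOSE,np.ones((25,25)))
print("board col",rect(ray(d,big(mc)[:,0],.03)))
h=cv2.cvtColor(d["image"],cv2.COLOR_BGR2HSV)
print("groove hsv",h[230,318],h[171,250],"wood",h[230,335],h[220,240],h[150,250])
for u in [(310,240),(318,240),(326,240),(250,160),(250,171),(250,182)]: print(u,h[u[1],u[0]],X[u[1],u[0]].round(4))
d=o[1];X=cloud(d)
b=mask(d,(100,120,60),(130,255,255)); b[:140]=0;b[240:]=0;b[:,:190]=0;b[:,310:]=0
print("handle",rect(ray(d,big(b)[:,0],.033)), rect(ray(d,big(b)[:,0],.042)))
roi[:]=0;roi[145:230,195:305]=1
m=(roi&(X[...,2]>.004)&(X[...,2]<.2)).astype(np.uint8)*255
print("rest depth",rect(ray(d,big(m)[:,0],.008)))
w=(mask(d,(0,0,120),(180,60,255))|b)&(roi*255).astype(np.uint8);w=cv2.morphologyEx(w,cv2.MORPH_OPEN,np.ones((3,3)))
print("rest col",rect(ray(d,big(w)[:,0],.008)))
cv2.imwrite("pics/w11c.png",cv2.resize(d["image"][140:240,140:310],None,fx=4.5,fy=4.5,interpolation=2))
cv2.imwrite("pics/w10c.png",cv2.resize(o[0]["image"][130:300,200:365],None,fx=3.5,fy=3.5,interpolation=2))
g=mask(o[0],(0,0,140),(20,130,255))
```

```text
board depth (array([522.5, -41.5]), array([184.4, 224.4]), 2.02, [[426.3999938964844, 67.4000015258789], [434.29998779296875, -156.89999389648438], [618.5999755859375, -150.39999389648438], [610.7000122070312, 73.9000015258789]])
board z med 0.029623767233614186
board col (array([522.6, -41.7]), array([186.9, 227.3]), 2.02, [[425.20001220703125, 68.5], [433.29998779296875, -158.60000610351562], [620.0, -152.0], [612.0, 75.0999984741211]])
groove hsv [  9 174  69] [  9 187 139] wood [ 14 142 191] [ 15 142 176] [ 27  65 254]
(310, 240) [ 15 142 185] [ 0.5623 -0.0702  0.0309]
(318, 240) [  9 177  69] [ 0.575  -0.0742  0.0216]
(326, 240) [ 15 142 203] [ 0.5854 -0.0702  0.0308]
(250, 160) [ 25  79 254] [0.4789 0.0459 0.031 ]
(250, 171) [  9 187 139] [0.4778 0.0298 0.025 ]
(250, 182) [ 26  80 254] [0.4778 0.0152 0.0288]
handle (array([ 476.1, -385.3]), array([112.3,  17.4]), 5.52, [[419.3999938964844, -382.1000061035156], [421.1000061035156, -399.29998779296875], [532.9000244140625, -388.5], [531.2000122070312, -371.29998779296875]]) (array([ 477.1, -383. ]), array([109.9,  17. ]), 5.52, [[421.6000061035156, -379.79998779296875], [423.20001220703125, -396.70001220703125], [532.5999755859375, -386.1000061035156], [531.0, -369.20001220703125]])
rest depth (array([ 462.6, -385.6]), array([138. ,  70.5]), 4.75, [[391.0, -356.1000061035156], [396.79998779296875, -426.3999938964844], [534.2999877929688, -415.0], [528.5, -344.70001220703125]])
rest col (array([ 463.2, -385.9]), array([139.3,  71.9]), 5.7, [[390.29998779296875, -357.1000061035156], [397.3999938964844, -428.6000061035156], [536.0, -414.79998779296875], [528.9000244140625, -343.29998779296875]])
```

View pics/w11c.png

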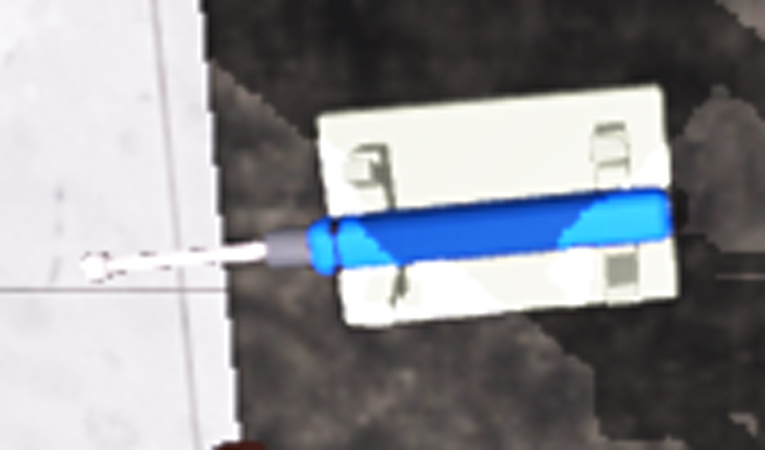

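View pics/w10c.png

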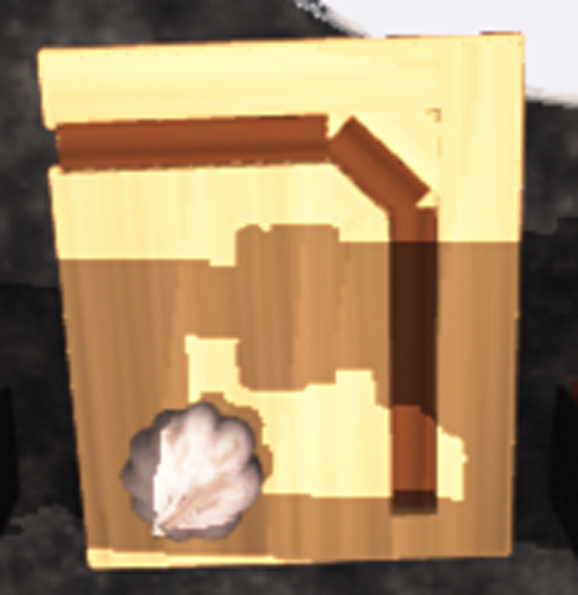

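The tip crop shows the handle centred in the rest with its ball free over the counter's edge. The board crop shows the groove clear of the garlic. Next I'll check the board pose against the groove edges, then plan the poses and check them with IK.

```bash
cat >> h.py <<'E'
YAW=np.radians(2.02); BC=np.array([.5225,-.0418])
def Rz(a): return np.array([[np.cos(a),-np.sin(a)],[np.sin(a),np.cos(a)]])
def b2w(p): return BC+Rz(YAW)@np.array(p)/1000
G=[(50,-80),(50,-50),(50,-20),(50,10),(50,40),(36,61),(15,75),(-15,75),(-45,75),(-75,75)]
SY=np.radians(5.4); SO=np.array([.4768,-.3845])   # scraper in rest
H=np.array([-np.cos(SY),-np.sin(SY),0])           # towards the tip
def tool(th):  # scraper sloped th (deg), tip down
    c,s=np.cos(np.radians(th)),np.sin(np.radians(th)); Z=np.array([0,0,1.])
    x=c*H-s*Z; z=-s*H-c*Z
    return Ro.from_matrix(np.c_[x,np.cross(z,x),z])
TIPT=np.array([.122,0,-.005])  # tip in tool frame (TCP 5 mm ahead of handle axis)
def tcp(tip,th): return np.asarray(tip)-tool(th).apply(TIPT)
E
python3 - <<'E'
from h import *
for d in (pickle.load(open("cap1.pkl","rb"))[0],pickle.load(open("cap0.pkl","rb"))["wrist"]):
    m=mask(d,(0,150,30),(12,255,200)); m[:120]=0;m[290:]=0;m[:,:120]=0;m[:,360:]=0
    v,u=np.nonzero(m); P=(ray(d,np.c_[u,v],.03)[:,:2]-BC)@Rz(YAW)*1000
    for a,b in((-70,-40),(-40,-10),(-10,20),(20,38)):
        q=P[(abs(P[:,0]-50)<18)&(P[:,1]>a)&(P[:,1]<b)]
        if len(q)>20: print("yrun",a,np.percentile(q[:,0],[3,97]).round(1),len(q))
    for a,b in((-80,-50),(-50,-20),(-20,10)):
        q=P[(abs(P[:,1]-75)<18)&(P[:,0]>a)&(P[:,0]<b)]
        if len(q)>20: print("xrun",a,np.percentile(q[:,1],[3,97]).round(1),len(q))
    q=P[(abs(P[:,0]-50)<8)]; print("end",q[:,1].min())
z=.033
for p,th in [((*SO,.028),0)]: 
    print(env.inverse_kinematics(np.array([*SO,.028]),tool(0).as_quat()))
for g in (0,4,6,9): print(g,env.inverse_kinematics(tcp([*b2w(G[g]),.028],38),tool(38).as_quat()))
print(env.inverse_kinematics(tcp([*b2w(G[0]),.1],38),tool(38).as_quat()))
E
```

```text
yrun -70 [41.5 57.8] 224
yrun -40 [40.3 59.1] 261
yrun -10 [40.6 58.9] 272
yrun 20 [40.8 58.9] 163
xrun -80 [66.6 83.4] 290
xrun -50 [66.7 83.5] 289
xrun -20 [66.8 83.4] 289
end -86.12169146342497
yrun -70 [42.1 59.2] 316
yrun -40 [41.8 59.4] 352
yrun -10 [42.  59.4] 375
yrun 20 [42.2 58.9] 228
xrun -80 [66.2 83.6] 433
xrun -50 [66.3 83.5] 430
xrun -20 [66.4 83.5] 426
end -87.040758647392
[-7.91367035e-01  6.19027180e-01  1.66623807e+00 -4.44089210e-16
  8.56327401e-01 -2.45641114e+00]
0 [-0.43364441  0.49943374  1.99933237  1.42138029  0.31899377  2.86811016]
4 None
6 None
9 [-0.15944591  0.39674587  2.32249666  2.53051734  0.27268228  1.96275545]
[-0.43364441  0.36763058  1.94684895  0.95400906  0.38997585 -2.91824297]
```

The groove matches the board pose within about 1 mm. A 38° outward tool tilt is near-singular, so I'll grasp with the tool leaned back 22°. That leaves it close to vertical during the stroke.

```bash
cat >> h.py <<'E'
PHI=22.; SL=36.
def ori(sl): return tool(sl-PHI)
GP=np.array([*SO,.034]); GT=GP+.005*ori(0).as_matrix()[:,2]
TIPT=ori(0).inv().apply(np.array([*SO,.033])+.122*H-GT)
def tcp(tip,sl=SL): return np.asarray(tip)-ori(sl).apply(TIPT)
E
python3 - <<'E'
from h import *
print(env.inverse_kinematics(GT,ori(0).as_quat()),TIPT)
for g in range(10): print(g,env.inverse_kinematics(tcp([*b2w(G[g]),.028]),ori(SL).as_quat()))
a=ori(0).as_matrix()[:,2]
env.move_ptp(GT-.10*a,ori(0).as_quat()); env.move_gripper(.06)
env.servo_line(GT-.04*a,ori(0).as_quat()); env.sleep(.2)
o=env.observe(); print(o["clock"],o["joint_pos"],o["position"]-(GT-.04*a))
d=env.capture("side"); e=env.capture("wrist"); 
cv2.imwrite("pics/g.png",np.hstack([cv2.resize(d["image"][130:330,180:380],(400,400)),cv2.resize(e["image"],(400,400))]))
E
```

```text
[-0.64226684  0.75949433  1.41904056 -0.26708127  1.2644146  -2.18752368] [ 1.12741824e-01 -2.22131709e-17  4.16291883e-02]
0 [-0.31599459  0.52457182  1.66649184  0.14503228  0.73099567 -2.07843947]
1 [-0.26788198  0.51750772  1.68106096  0.13061639  0.71819491 -2.02164473]
2 [-0.21856422  0.51211048  1.69217554  0.11477928  0.70764305 -1.96226885]
3 [-0.16825328  0.50840758  1.69979238  0.09766653  0.69945601 -1.90067072]
4 [-0.11718806  0.50641889  1.7038802   0.07948558  0.69373588 -1.83729536]
5 [-0.08401954  0.4904843   1.73655862  0.06869647  0.67507888 -1.7975364 ]
6 [-0.06295318  0.46754981  1.78334364  0.06260713  0.65019431 -1.773258  ]
7 [-0.06869897  0.43476841  1.84965477  0.06788054  0.61702286 -1.78437655]
8 [-0.0751616   0.40225457  1.91468558  0.07394011  0.58492843 -1.79694706]
9 [-0.08248477  0.36989509  1.97856137  0.08094672  0.55391598 -1.81126757]
5.525 [-0.62802134  0.72737107  1.36881329 -0.25706757  1.34467384 -2.19717256] [ 0.00109361 -0.0005381   0.00111576]
```

View pics/g.png

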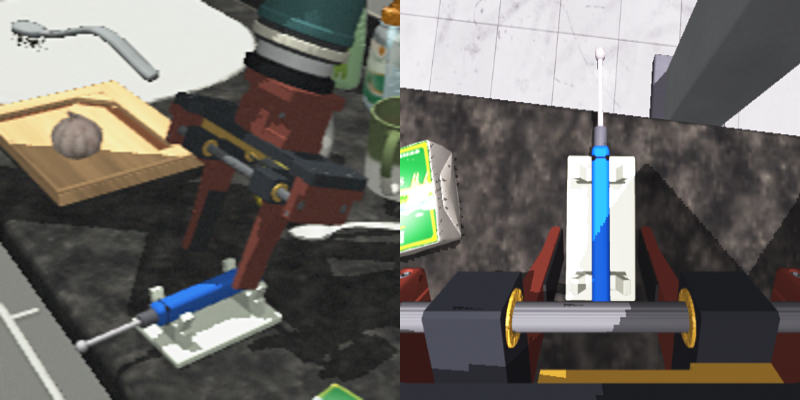

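The handle is centred between the fingers at about (601,230) in the right half, and the cradles are clear. I'll descend, grip, lift a little and look.

Run:
```python
from h import *
a=ori(0).as_matrix()[:,2]
print(env.servo_line(GT,ori(0).as_quat(),rate=.06,contact_N=6)); o=env.observe(); print((o["position"]-GT).round(4),o["force"].round(2))
env.move_gripper(0.0); o=env.observe(); print(o["finger_gap"],o["grip_force"],o["force"].round(2),(o["position"]-GT).round(4))
p=o["position"]; q=o["orientation"]; np.save("grasp.npy",np.r_[p,q])
env.servo_line(GT+[0,0,.10],ori(0).as_quat(),rate=.1)
print("hover",env.observe()["clock"])
t=tcp([*b2w(G[0]),.09]); 
env.move_ptp(t,ori(SL).as_quat()); env.sleep(.3)
o=env.observe(); print(o["clock"],(o["position"]-t).round(4),o["finger_gap"],o["force"].round(2),o["joint_pos"])
e=env.capture("wrist"); d=env.capture("side"); s=env.capture("scene"); pickle.dump((e,d,s,o),open("cap2.pkl","wb"))
cv2.imwrite("pics/h.png",np.hstack([cv2.resize(d["image"][80:280,120:320],(400,400)),cv2.resize(e["image"],(400,400))]))
```

```text
False
[ 0.0002 -0.0002  0.0001] [ 1.31  0.32 -0.74]
0.016156595776161672 29.995560944080353 [ 0.04 -0.36  0.16] [ 0.     -0.      0.0001]
hover 8.3417
9.9167 [-0.     -0.0007 -0.0003] 0.015716831360713744 [-0.14  0.08 -1.02] [-0.31694817  0.44768871  1.61446177  0.12765874  0.85913311 -2.05389322]
```

View pics/h.png

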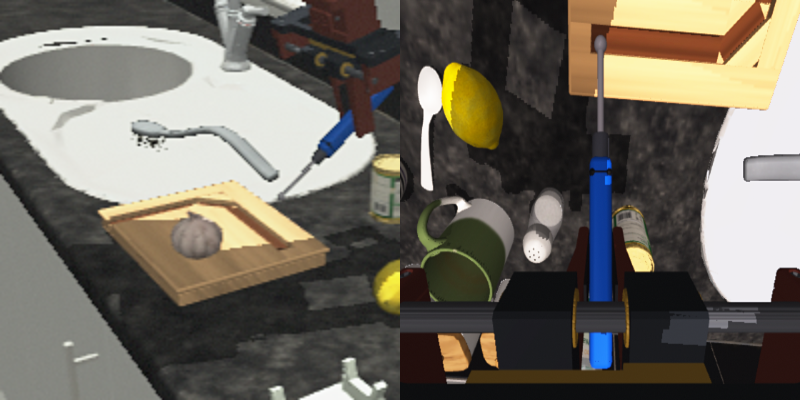

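The scraper is held, sloping tip-down, with its ball at about (600,43) in the right half, right over the groove's closed end. I'll check the tip's predicted position against the wrist and side images.

Run:
```python
from h import *
e,d,s,o=pickle.load(open("cap2.pkl","rb"))
R=Ro.from_quat(o["orientation"]); tip=o["position"]+R.apply(TIPT); print("tip pred",tip)
rot=(ori(SL).inv()*R).as_rotvec(degrees=True); print("ori err",rot)
for n,c in(("wrist",e),("side",d),("scene",s)):
    x=c["R"]@tip+c["t"]; K=c["intrinsics"]; uv=K@x; uv=uv[:2]/uv[2]; print(n,"pred px",uv.round(1),"depth",x[2].round(4), "px/mm",K[0,0]/x[2]/1000)
    u,v=uv.round().astype(int); z=c["range_z"][v-14:v+15,u-14:u+15]
    m=((abs(z-x[2]+.003)<.012)).astype(np.uint8)
    vs,us=np.nonzero(m); print(" near px",len(us),(us.mean()+u-14).round(1) if len(us) else 0,(vs.mean()+v-14).round(1) if len(us) else 0, us.min()+u-14,us.max()+u-14,vs.min()+v-14,vs.max()+v-14)
    if n=="wrist":
        for r in range(29): 
            i=np.nonzero(m[r])[0]
            if len(i): print("  row",r+v-14,i.min()+u-14,i.max()+u-14)
```

```text
tip pred [ 0.57520492 -0.12059414  0.08977345]
ori err [0.00781177 0.02395132 0.04755741]
wrist pred px [280.4  47.1] depth 0.1714 px/mm 1.8144031202975113
 near px 332 280.2 48.2 272 289 37 61
  row 37 277 283
  row 38 276 285
  row 39 275 286
  row 40 274 287
  row 41 273 287
  row 42 273 288
  row 43 272 288
  row 44 272 288
  row 45 272 289
  row 46 272 289
  row 47 272 289
  row 48 272 289
  row 49 272 288
  row 50 272 288
  row 51 273 288
  row 52 273 287
  row 53 274 286
  row 54 275 286
  row 55 276 284
  row 56 276 284
  row 57 276 283
  row 58 276 284
  row 59 276 284
  row 60 276 284
  row 61 276 284
side pred px [260.3 177.4] depth 0.9937 px/mm 0.46107894981631203
 near px 56 266.3 171.7 259 274 163 180
scene pred px [271.4 189.8] depth 1.1472 px/mm 0.3621245164776349
 near px 45 276.7 184.2 270 285 176 192
```

The ball is within 0.5 mm of the prediction. Next, touch down gently.

Run:
```python
from h import *
q=ori(SL).as_quat(); g=b2w((50,-81))
env.servo_line(tcp([*g,.036]),q,rate=.06); env.sleep(.3); f0=env.observe()["force"]
c=env.servo_line(tcp([*g,.0255]),q,rate=.012,contact_N=1.5)
o=env.observe(); tip=lambda o:o["position"]+Ro.from_quat(o["orientation"]).apply(TIPT)
print(c,o["clock"],tip(o).round(4),(o["force"]-f0).round(2),o["finger_gap"])
env.sleep(.2); o=env.observe(); print(tip(o).round(4),(o["force"]-f0).round(2)); np.save("f0.npy",f0)
```

```text
True 12.075 [ 0.5754 -0.121   0.0277] [ 1.19 -0.14  4.88] 0.015888091549292178
[ 0.5754 -0.1209  0.0277] [2.32 0.1  4.07]
```

Run:
```python
from h import *
q=ori(SL).as_quat(); f0=np.load("f0.npy"); z=.0281
tip=lambda o:o["position"]+Ro.from_quat(o["orientation"]).apply(TIPT)
def go(b,rate=.03):
    global z
    env.servo_line(tcp([*b2w(b),z]),q,rate=rate); o=env.observe(); f=(o["force"]-f0)[2]
    t=tip(o); B=Rz(-YAW)@(t[:2]-BC)*1000
    print(b,"z",round(z,4),"clk",round(o["clock"],2),"tip",B.round(1),t[2].round(4),"f",(o["force"]-f0).round(2))
    z+=np.clip((f-1.2)*.00012,-.0004,.0004)
for _ in range(2): go((50,-81))
for b in [(50,-45),(50,-2),(50,46),(23,74.5),(-15,75),(-50,75),(-81,75)]: go(b)
pickle.dump((env.capture("wrist"),env.capture("side")),open("cap3.pkl","wb"))
e,d=pickle.load(open("cap3.pkl","rb"))
cv2.imwrite("pics/k.png",np.hstack([cv2.resize(d["image"][80:280,120:320],(400,400)),cv2.resize(e["image"],(400,400))]))
```

```text
(50, -81) z 0.0281 clk 12.53 tip [ 49.8 -81. ] 0.028 f [ 1.44 -0.13  3.06]
(50, -81) z 0.0283 clk 12.78 tip [ 49.8 -80.9] 0.0281 f [1.59 0.67 1.4 ]
(50, -45) z 0.0283 clk 14.12 tip [ 50. -45.] 0.0283 f [0.31 0.42 0.82]
(50, -2) z 0.0283 clk 15.71 tip [50.  -2.1] 0.0283 f [ 1.12 -0.19 -0.52]
(50, 46) z 0.0281 clk 17.46 tip [50.1 45.9] 0.0281 f [0.48 0.79 1.24]
(23, 74.5) z 0.0281 clk 18.92 tip [23.  74.5] 0.028 f [ 1.19 -0.59  2.11]
(-15, 75) z 0.0282 clk 20.33 tip [-15.2  75. ] 0.0281 f [0.26 0.32 1.88]
(-50, 75) z 0.0283 clk 21.65 tip [-50.2  75. ] 0.0282 f [ 0.32 -0.02  1.12]
(-81, 75) z 0.0283 clk 22.83 tip [-81.2  75. ] 0.0282 f [-0.    0.61  1.2 ]
```

View pics/k.png

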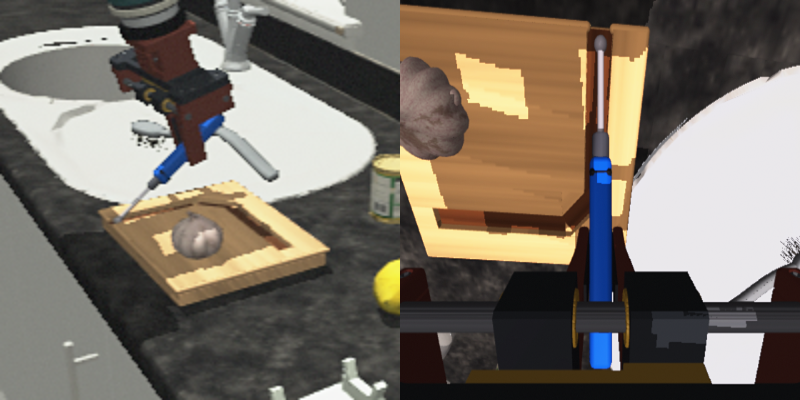

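The stroke is done: the ball sits in the spout at (600,43), unslipped in the grip, and the garlic hasn't moved. Now I'll return the scraper to the rest.

Run:
```python
from h import *
q=ori(SL).as_quat(); q0=ori(0).as_quat(); a=ori(0).as_matrix()[:,2]
env.servo_line(tcp([*b2w((-81,75)),.13]),q,rate=.1)
env.move_ptp(GT+[0,0,.12],q0); env.servo_line(GT+[0,0,.02],q0,rate=.1); env.sleep(.3); f0=env.observe()["force"]
c=env.servo_line(GT+[0,0,-.002],q0,rate=.015,contact_N=2); o=env.observe(); print(c,(o["position"]-GT).round(4),(o["force"]-f0).round(2),o["clock"])
env.servo_line(o["position"]+[0,0,.0004],q0,rate=.02)
env.move_gripper(.05); env.sleep(.3); p=env.observe()["position"]
env.servo_line(p-.09*a,q0,rate=.08); env.servo_line(p-.09*a+[0,0,.12],q0); env.sleep(.3)
w=env.capture("wrist"); d=env.capture("side"); s=env.capture("scene"); print(env.observe()["clock"])
cv2.imwrite("pics/end.png",np.hstack([cv2.resize(d["image"][80:380,120:420],(400,400)),cv2.resize(w["image"],(400,400))]))
```

```text
True [-0.0001  0.      0.    ] [ 0.26 -0.02  6.45] 28.3333
32.2667
```

View pics/end.png

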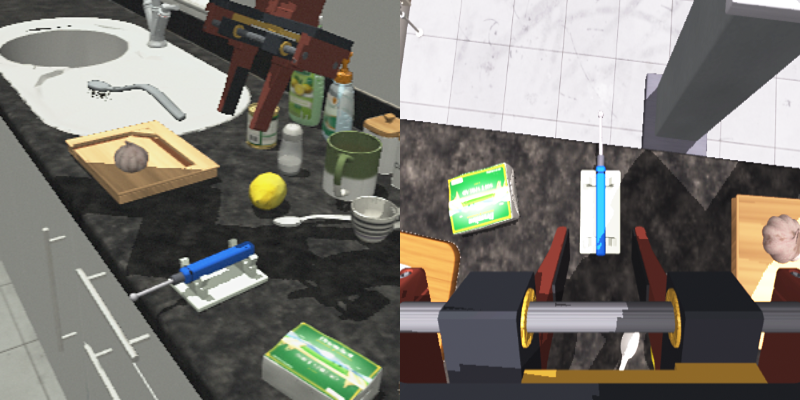

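The scraper lies level in both cradles at (600,210) in the right half, the gripper is clear, and the other things haven't moved. Handing in.

```bash
python3 -c "
from bench import env
print(env.close_job())"
```

```text
the job is handed in; nothing more can be done
None
```

The scraper's tip was run along the whole groove, from the closed end round the bend to the spout, at about 3 cm/s, a 36° slope and 1–3 N (briefly about 5 N at touchdown); it was then laid back in both cradles and released, the other things looked undisturbed, and I handed the job in just after 32 s on the clock (no verdict was returned).

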